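Put the kitchen drive's pull-and-turn gear selector into the green gear

TASK

On the white kitchen drive unit, pull the black spring-loaded bar knob straight up out of its middle notch, turn it until its yellow pointer stands over the notch beside the green button (not the red one), and let go so that it drops fully home in that notch.

Things in the scene. Friction and masses are not known exactly. Their poses are not given: they have to be found in the camera images.
- knob_grip (a point): centre of the knob's black grip bar (58 mm long, 16 wide, 33 high, on a round foot 49 mm across), on the knob's vertical turning axis, 17 mm below the bar's top, 16 mm above the foot, 92 mm above the worktop when home. Axes turn with the knob: z up, x along the bar; the yellow pointer sticks out to -x. It starts in the middle notch and turns, when pulled up, 66 degrees each way.
- pointer_tip (a point): outer end of the yellow pointer, a round finger 7 mm thick, 46 mm from the knob's turning axis. When home it lies sunk in one of three notches of the dark steel ring (84 mm across, 11 mm high) round the knob. Notch mouths are bevelled: let go within 10 degrees of a notch and the spring pulls the knob in. Axes as the knob's.
- green_button: green round button, 18 mm across, 6 mm high, fixed on the unit's metal top beside one of the two outer notches, 58 mm from the knob's turning axis exactly in that notch's direction, which is 60 degrees from the middle notch, to one side or the other (a like red button marks the other). Origin: centre of its underside, 60 mm above the worktop.
- pull (a joint): how far the knob is pulled up against its spring, in m: 0 home in a notch; above 0.011 the pointer is clear of the notches and the knob turns freely (0.014 to 0.020 is a good pull); 0.024 is the upper stop; about 0.010 when it rests on the ring between notches. The spring and weight need about 6.5 N at home, 11 N at the upper stop.

How it is judged:
By the outcome, as a careful person would: the job done as asked, in the order asked, and still so for the second after the job is handed in, with the robot touching nothing.
It also fails if it takes over 35 s, if anything falls off the work surface, if the arm or the gripper's body presses on something with over 40 N, if the wrist force passes 120 N, or if a joint passes its speed limit or range.

ROBOT

A 7-joint arm with a two-finger parallel gripper is mounted at the origin on a cart in front of the work surface, level with it; the furniture and walls round the work are solid. World frame = base frame: x ahead of the robot, y to its left, z up, the work surface at z = 0. Lengths are in m, angles in degrees, forces in N, time in s.
With the tool pointing down it reaches from about 0.4 to 0.85 m from the base axis. Payload 10.4 kg.
Tool frame: the origin (TCP) lies on the centre line of the jaws, within the pads' length; the fingertips stand 8 mm ahead of it and the grasp point (between the pads) lies 11 mm behind it; z points along the fingers, y is the line along which they close (so a half turn about z gives the same grasp; the last joint's range is limited). The gripper opens to 85 mm and grips with 20 to 120 N. Pads are 22 mm wide; open, the fingers measure 114 mm over their backs; the gripper's body (76 mm by 85 mm) begins 54 mm behind the grasp point. The pads swing forward as they close: fully open they stand 13 mm farther back than shut.
Start: joints at [72.96, 19.034, -3.707, 83.658, 1.238, 77.344, -5.071], TCP at [0.17, -0.602, 0.239] pointing down, gripper open.
Joint ranges: [-148.97, 148.97], [-28.65, 121.19], [-84.17, 76.75], [9.2, 138.47], [-72.65, 252.65], [3.7, 117.97], [-149.18, 149.18]. Speed limits (degrees/s): [127.2, 127.2, 159.86, 159.86, 180, 180, 180].

INTERFACE

Orientations are given as a 3x3 rotation matrix whose columns are the frame's x, y, z axes.
In Python, from cell import manip gives the robot as it stands.
- The arm moves only by the tool play_rows, never from a script. Its argument "rows" is a list of rows, each a list of 3 entries, a list of its own where there are three numbers: the opening, from -1 (shut) to 1 (fully open), then the shift along the tool's x, y, z in m, then the turn, a rotation vector about the tool's x, y, z in rad. In form: [[jaw, [tx, ty, tz], [ax, ay, az]], ...]. A call has 1 to 12 rows; each row shifts and turns the commanded pose from where the row before left it, along the tool's axes as they then stand; what a row does not reach is not made up. A row lasts 1/12 s, in which the tool goes at most 41.7 mm and 7.16 degrees, less where a joint would pass 70% of its speed; a pose out of reach is approached as far as the arm can. A call is refused whole if a number of a shift passes 0.0417 or a number of a turn 0.125, either way. A call with a gripper value outside its range is refused whole. The fingers move at their own pace and stop on an object; the grip force is fixed at half the most. Time passes only in rows, so rows that do not move let the fingers close. It gives the time, the measured TCP pose, the force, the opening and the grip force at its end, in the units of the state.
- manip.get_obs(): the state, without advancing time (a new reading comes with each control period).
- manip.camera(name): name is "scene" or "top" or "wrist"; returns the picture (400x640x3 uint8, red, green, blue); there is no depth.
- manip.camera_params(name): a dict with "camera_matrix" (3x3 intrinsics, pixels), "rvec" (rotation vector, rad) and "tvec" (3), from world to camera coordinates, as OpenCV has them. Camera axes: x right, y down, z forward; pixel columns grow to the right and rows downward; lengths in m; the calibration is good to about 2 mm. The wrist camera is an equidistant fisheye: a pixel r from the principal point sees the ray r / f radians off the axis. A picture is of the moment at which its call begins: read the wrist's pose just before it. camera_params takes no time and is no camera call; for the wrist camera it gives the pose at the moment of the call.
- manip.close_job(): hands the job in; it is judged then, once.
The state is a dict: "clock": time; "joint_positions": joint angles; "qd": joint speeds; "effort": joint torques, N m; "position": TCP position; "ee_rot": TCP orientation; "wrist_force": force on the tool from outside, world axes, zero at the start; "torque": the same for the moment, N m; "finger_gap": finger opening in m; "finger_force": force on a finger pad.
Only numpy, scipy, OpenCV 4.12 (cv2) and the standard library are available. Lean on these libraries where they do the work, as an engineer would, in place of code of your own. Each camera call takes 0.05 s, during which the arm holds its last target. There are 200 camera calls.

## Working session

There is one attempt and no reset: what is moved stays moved. The work goes in short steps, Python scripts to look and compute and a tool call to move; the robot and the scene stay as the last step left them, time stands still between calls to the robot, and variables do not carry over. Pictures are saved under pics/ and viewed, at most 10 in all, crops included, and the job is handed in when it is done.

Besides the shell and the picture viewer there is one more tool, called after "Emit:" by a JSON object that holds its "method" and its "body", one argument or row to a line. play_rows: Moves the arm, as the interface text tells. Its arguments: {"type":"object","properties":{"rows":{"type":"array","items":{"type":"array"}}},"required":["rows"]}

```bash
mkdir -p pics; cat > h.py <<'E'
import numpy as np, cv2
from cell import manip
def snap(n,f):
    p=manip.camera_params(n); im=manip.camera(n); cv2.imwrite('pics/'+f,im[:,:,::-1]); return im,p
def ray(p,uv,fish=False):
    K=np.array(p["camera_matrix"],float);R=cv2.Rodrigues(np.array(p["rvec"],float))[0];t=np.array(p["tvec"],float).ravel()
    x=(uv[0]-K[0,2])/K[0,0];y=(uv[1]-K[1,2])/K[1,1]
    if fish:
        r=np.hypot(x,y);s=np.sin(r)/max(r,1e-9);d=np.array([x*s,y*s,np.cos(r)])
    else: d=np.array([x,y,1.])
    return -R.T@t,R.T@d
def onz(p,uv,z,fish=False):
    c,d=ray(p,uv,fish);return c+d*(z-c[2])/d[2]
def blobs(im,name,amin=15):
    h=cv2.cvtColor(im,cv2.COLOR_RGB2HSV);H,S,V=cv2.split(h)
    rng={'green':(45,85),'yellow':(22,35),'red':(0,6)}[name]
    m=((H>=rng[0])&(H<=rng[1])&(S>120)&(V>60)).astype(np.uint8)
    n,l,st,c=cv2.connectedComponentsWithStats(m)
    return [(st[i,4],c[i].round(1),st[i,:4]) for i in range(1,n) if st[i,4]>=amin]
E
python3 - <<'E'
from h import *
for n in('scene','top'):
    im,p=snap(n,n+'0.png')
    for c,z in(('green',.066),('red',.066),('yellow',.075)):
        for b in blobs(im,c): print(n,c,b,onz(p,b[1],z).round(4))
o=manip.get_obs();print(o['position'],o['ee_rot'],o['clock'],o['finger_gap'])
a=cv2.imread('pics/scene0.png');b=cv2.imread('pics/top0.png');cv2.imwrite('pics/both.png',cv2.resize(np.vstack([a,b]),(480,600)))
E
```

```text
scene green (np.int32(42), array([383.2, 250.7]), array([379, 248,   9,   6], dtype=int32)) [ 0.5676 -0.0722  0.066 ]
scene red (np.int32(48), array([340.6,  88.6]), array([335,  78,  12,  22], dtype=int32)) [1.2069 0.7146 0.066 ]
scene red (np.int32(34), array([347.6, 223.3]), array([344, 221,   8,   6], dtype=int32)) [0.585  0.0265 0.066 ]
scene yellow (np.int32(31), array([374. , 209.5]), array([368, 207,  13,   5], dtype=int32)) [0.6449 0.0226 0.075 ]
scene yellow (np.int32(44), array([361.3, 235.2]), array([356, 232,  13,   8], dtype=int32)) [ 0.5634 -0.0275  0.075 ]
top red (np.int32(184), array([141.7,   5.5]), array([133,   0,  19,  13], dtype=int32)) [1.0011 0.5057 0.066 ]
top red (np.int32(127), array([294.4, 179.3]), array([288, 173,  14,  13], dtype=int32)) [0.6026 0.1432 0.066 ]
top red (np.int32(29), array([345.6, 187.3]), array([343, 185,   6,   6], dtype=int32)) [0.5867 0.0322 0.066 ]
top red (np.int32(83), array([144.8, 297.2]), array([136, 292,  18,  11], dtype=int32)) [0.3444 0.456  0.066 ]
top yellow (np.int32(17), array([368., 194.]), array([367, 191,   3,   7], dtype=int32)) [ 0.5718 -0.0154  0.075 ]
[ 0.16948735 -0.60125589  0.23857844] [[ 9.62488876e-01  2.71320799e-01 -4.32338993e-04]
 [ 2.71321128e-01 -9.62488133e-01  1.19942319e-03]
 [-9.06926922e-05 -1.27173418e-03 -9.99999187e-01]] 0.1 0.08528583359806412
```

View pics/top0.png

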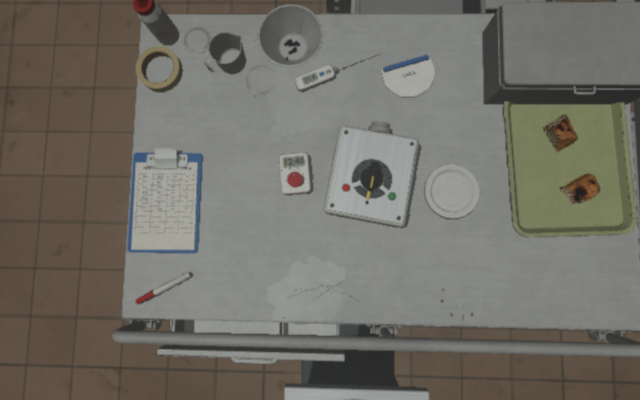

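View pics/scene0.png

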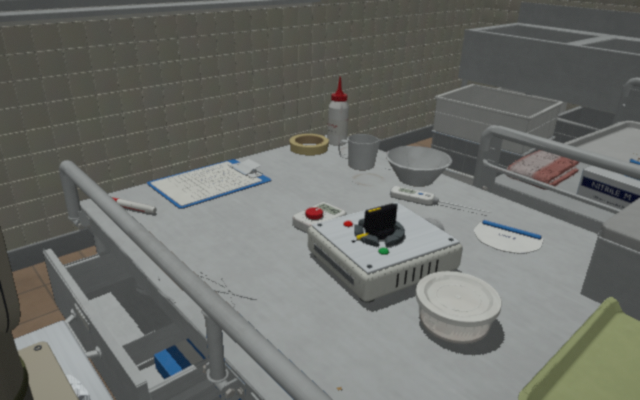

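The top view shows the unit with red at about (346,187), green at about (392,196) and the knob at about (372,181), pointer towards the robot. The scene view has red at (348,223) and green at (383,251). The buttons are 100.2 mm apart against 100.5 expected, which puts the axis near (0.605, -0.028). Green lies about 60° counter-clockwise from the pointer, seen from above. I'll move over the knob next.

Emit:
{"method": "play_rows", "body": {
  "rows": [
    [1,[0.024,-0.018,0],[0,0,0]],
    [1,[0.024,-0.018,0],[0,0,0]],
    [1,[0.024,-0.018,0],[0,0,0]],
    [1,[0.024,-0.018,0],[0,0,0]],
    [1,[0.024,-0.018,0],[0,0,0]],
    [1,[0.024,-0.018,0],[0,0,0]],
    [1,[0.024,-0.018,0],[0,0,0]],
    [1,[0.024,-0.018,0],[0,0,0]],
    [1,[0.024,-0.018,0],[0,0,0]],
    [1,[0.024,-0.018,0],[0,0,0]],
    [1,[0.024,-0.018,0],[0,0,0]],
    [1,[0.024,-0.018,0],[0,0,0]]
  ]
}}

```text
clock: 1.1
position: [0.3887, -0.3141, 0.2391]
ee_rot: [[0.962, 0.271, -0.0], [0.271, -0.962, 0.0], [-0.0, -0.0, -1.0]]
wrist_force: [0.6, -0.2, -0.1]
finger_gap: 0.0854
finger_force: 0.0
```

Emit:
{"method": "play_rows", "body": {
  "rows": [
    [1,[0.024,-0.018,0],[0,0,0.075]],
    [1,[0.024,-0.018,0],[0,0,0.075]],
    [1,[0.024,-0.018,0],[0,0,0.075]],
    [1,[0.024,-0.018,0],[0,0,0.075]],
    [1,[0.024,-0.018,0],[0,0,0.075]],
    [1,[0.024,-0.018,0],[0,0,0.075]],
    [1,[0.024,-0.018,0],[0,0,0]],
    [1,[0.024,-0.018,0],[0,0,0]],
    [1,[0.024,-0.018,0],[0,0,0]],
    [1,[0.0,0.0,0],[0,0,0]],
    [1,[0,0,0],[0,0,0]]
  ]
}}

```text
clock: 2.02
position: [0.6021, -0.1541, 0.2382]
ee_rot: [[0.985, -0.172, -0.001], [-0.172, -0.985, 0.001], [-0.002, -0.001, -1.0]]
wrist_force: [-0.4, -0.3, 0.9]
finger_gap: 0.0854
finger_force: 0.0
```

```bash
python3 - <<'E'
from h import *
o=manip.get_obs();print(o['position'].round(4),o['ee_rot'].round(3),o['clock'],o['joint_positions'])
im,p=snap('wrist','w0.png')
for c,z in(('green',.066),('red',.066),('yellow',.075)):
    for b in blobs(im,c): print(c,b,onz(p,b[1],z,True).round(4))
E
```

```text
[ 0.6021 -0.1541  0.2382] [[ 0.985 -0.172 -0.001]
 [-0.172 -0.985  0.001]
 [-0.002 -0.001 -1.   ]] 2.0167 [ 30.84168426  20.88382287 -26.78378872  83.15109021   9.3689366
  78.27868543 -96.22483028]
green (np.int32(114), array([252.7, 216.2]), array([247, 211,  13,  12], dtype=int32)) [ 0.5726 -0.0701  0.066 ]
red (np.int32(55), array([109.7, 199.6]), array([104, 193,  13,  15], dtype=int32)) [0.6231 0.1148 0.066 ]
red (np.int32(47), array([116.8, 206.6]), array([111, 197,  11,  18], dtype=int32)) [0.6124 0.1065 0.066 ]
red (np.int32(75), array([171.3, 215. ]), array([167, 210,  11,  11], dtype=int32)) [0.5895 0.0282 0.066 ]
red (np.int32(16), array([ 66.7, 337.1]), array([ 65, 334,   5,   6], dtype=int32)) [0.3863 0.3871 0.066 ]
yellow (np.int32(111), array([192.4, 218. ]), array([189, 206,   8,  24], dtype=int32)) [ 0.5845 -0.0032  0.075 ]
yellow (np.int32(50), array([210.3, 225. ]), array([207, 220,   7,  11], dtype=int32)) [ 0.5733 -0.0223  0.075 ]
```

View pics/w0.png

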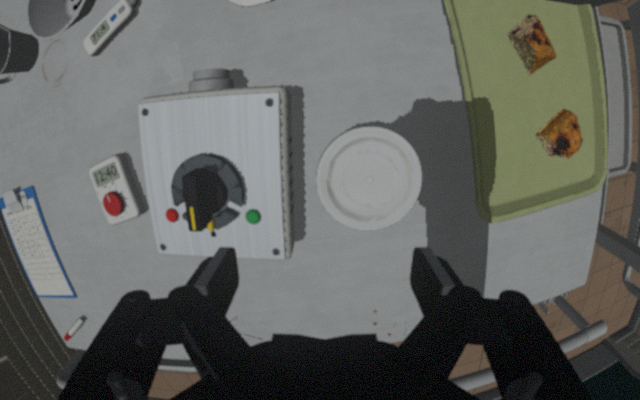

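The wrist view shows green at (253,216), red at (171,215), the pointer at (210,225) and the knob bar at (200,198). The measured button spacing is 99.8 mm. I'll centre above the knob and look again.

Emit:
{"method": "play_rows", "body": {
  "rows": [
    [1,[-0.003,-0.021,0.01],[0,0,0]],
    [1,[-0.003,-0.021,0.01],[0,0,0]],
    [1,[-0.003,-0.021,0.01],[0,0,0]],
    [1,[-0.003,-0.021,0.01],[0,0,0]],
    [1,[-0.003,-0.021,0.01],[0,0,0]],
    [1,[-0.002,-0.021,0.01],[0,0,0]],
    [1,[0,0,0],[0,0,0]],
    [1,[0,0,0],[0,0,0]]
  ]
}}

```text
clock: 2.73
position: [0.6058, -0.0287, 0.179]
ee_rot: [[0.985, -0.173, -0.001], [-0.173, -0.985, -0.001], [-0.001, 0.001, -1.0]]
wrist_force: [-1.0, -0.4, -0.1]
finger_gap: 0.086
finger_force: 0.0
```

```bash
python3 - <<'E'
from h import *
o=manip.get_obs();print(o['position'].round(4),o['ee_rot'].round(3),o['clock'])
im,p=snap('wrist','w1.png')
P={}
for c,z in(('green',.066),('red',.066),('yellow',.075)):
    for b in blobs(im,c):
        q=onz(p,b[1],z,True); print(c,b,q.round(4))
print(-cv2.Rodrigues(np.array(p['rvec']))[0].T@np.array(p['tvec']).ravel())
cv2.imwrite('pics/w1c.png',cv2.resize(cv2.imread('pics/w1.png')[100:350,170:470],None,fx=2.4,fy=2.4,interpolation=cv2.INTER_CUBIC)[:600])
E
```

```text
[ 0.6058 -0.0287  0.179 ] [[ 0.985 -0.173 -0.001]
 [-0.173 -0.985 -0.001]
 [-0.001  0.001 -1.   ]] 2.7333
green (np.int32(211), array([376.2, 221.4]), array([368, 214,  17,  16], dtype=int32)) [ 0.573  -0.0686  0.066 ]
red (np.int32(41), array([162.7, 196.8]), array([158, 192,  11,  11], dtype=int32)) [0.6288 0.119  0.066 ]
red (np.int32(29), array([153.6, 201.5]), array([151, 196,   7,  12], dtype=int32)) [0.6262 0.1308 0.066 ]
red (np.int32(15), array([173.5, 203.4]), array([171, 200,   6,   7], dtype=int32)) [0.6207 0.1094 0.066 ]
red (np.int32(71), array([161.9, 209.8]), array([154, 204,  17,  14], dtype=int32)) [0.6167 0.1243 0.066 ]
red (np.int32(23), array([171.6, 212.1]), array([167, 207,   9,  10], dtype=int32)) [0.6129 0.1144 0.066 ]
red (np.int32(32), array([167. , 218.6]), array([160, 215,  14,   7], dtype=int32)) [0.6074 0.1218 0.066 ]
red (np.int32(165), array([262.7, 221.5]), array([255, 214,  17,  16], dtype=int32)) [0.5901 0.0289 0.066 ]
yellow (np.int32(185), array([318.3, 227.8]), array([315, 212,   7,  32], dtype=int32)) [ 0.5798 -0.0188  0.075 ]
[ 0.67914879 -0.04101013  0.31398603]
```

View pics/w1c.png

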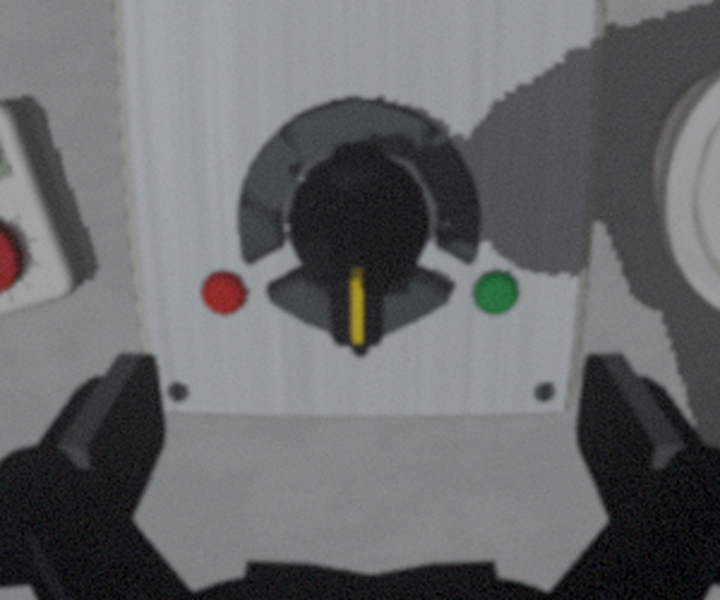

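The crop shows red at crop pixel (223,292), green at (495,292) and the pointer and bar along column 358, so the bar lines up with tool x. The finger midline is near column 371. The axis is therefore about 4 mm along tool -y and 3 mm along +x. I'll correct that, descend and grip the bar above its foot.

Emit:
{"method": "play_rows", "body": {
  "rows": [
    [1,[0.003,-0.004,0.015],[0,0,0]],
    [1,[0,0,0.015],[0,0,0]],
    [1,[0,0,0.015],[0,0,0]],
    [1,[0,0,0.015],[0,0,0]],
    [1,[0,0,0.015],[0,0,0]],
    [1,[0,0,0.014],[0,0,0]],
    [1,[0,0,0],[0,0,0]],
    [1,[0,0,0],[0,0,0]]
  ]
}}

```text
clock: 3.45
position: [0.6099, -0.0261, 0.0896]
ee_rot: [[0.985, -0.175, -0.001], [-0.175, -0.985, -0.0], [-0.001, 0.0, -1.0]]
wrist_force: [0.6, -1.1, -0.5]
finger_gap: 0.0858
finger_force: 0.0
```

Emit:
{"method": "play_rows", "body": {
  "rows": [
    [-1,[0,0,0],[0,0,0]],
    [-1,[0,0,0],[0,0,0]],
    [-1,[0,0,0],[0,0,0]],
    [-1,[0,0,0],[0,0,0]],
    [-1,[0,0,0],[0,0,0]],
    [-1,[0,0,0],[0,0,0]],
    [-1,[0,0,0],[0,0,0]],
    [-1,[0,0,0],[0,0,0]],
    [-1,[0,0,0],[0,0,0]]
  ]
}}

```text
clock: 4.2
position: [0.6105, -0.0253, 0.0907]
ee_rot: [[0.985, -0.174, 0.001], [-0.174, -0.985, -0.0], [0.001, 0.0, -1.0]]
wrist_force: [-1.6, -1.0, 5.3]
finger_gap: 0.0149
finger_force: 59.5
```

Emit:
{"method": "play_rows", "body": {
  "rows": [
    [-1,[0,0,-0.003],[0,0,0]],
    [-1,[0,0,-0.003],[0,0,0]],
    [-1,[0,0,-0.003],[0,0,0]],
    [-1,[0,0,-0.003],[0,0,0]],
    [-1,[0,0,-0.003],[0,0,0]],
    [-1,[0,0,-0.003],[0,0,0]],
    [-1,[0,0,0],[0,0,0]],
    [-1,[0,0,0],[0,0,0]]
  ]
}}

```text
clock: 4.87
position: [0.6103, -0.0253, 0.1082]
ee_rot: [[0.985, -0.174, 0.0], [-0.174, -0.985, -0.0], [0.0, 0.0, -1.0]]
wrist_force: [5.8, -0.3, -9.6]
finger_gap: 0.0148
finger_force: 58.6
```

```bash
python3 - <<'E'
from h import *
o=manip.get_obs();print(o['joint_positions'].round(1))
im,p=snap('scene','s1.png')
for c,z in(('green',.066),('red',.066),('yellow',.092)):
    for b in blobs(im,c,8): print(c,b,onz(p,b[1],z).round(4))
cv2.imwrite('pics/s1c.png',cv2.resize(cv2.imread('pics/s1.png')[150:310,280:480],None,fx=3.5,fy=3.5,interpolation=cv2.INTER_CUBIC))
E
```

```text
[  20.9   26.   -28.9   93.4   13.6   64.2 -111.6]
green (np.int32(47), array([383.6, 250.6]), array([379, 248,  10,   6], dtype=int32)) [ 0.5684 -0.0724  0.066 ]
red (np.int32(28), array([338.5,  85. ]), array([335,  78,   6,  16], dtype=int32)) [1.2347 0.7551 0.066 ]
red (np.int32(20), array([343.8,  94.8]), array([341,  88,   6,  13], dtype=int32)) [1.161  0.6502 0.066 ]
red (np.int32(15), array([333.7,  96.9]), array([332,  94,   5,   7], dtype=int32)) [1.1178 0.6503 0.066 ]
red (np.int32(33), array([347.7, 223.4]), array([344, 221,   8,   6], dtype=int32)) [0.5849 0.0261 0.066 ]
yellow (np.int32(23), array([373. , 200.1]), array([369, 198,  11,   5], dtype=int32)) [0.6447 0.0266 0.092 ]
yellow (np.int32(61), array([362.5, 226.2]), array([357, 223,  13,   8], dtype=int32)) [ 0.5635 -0.0287  0.092 ]
```

View pics/s1c.png

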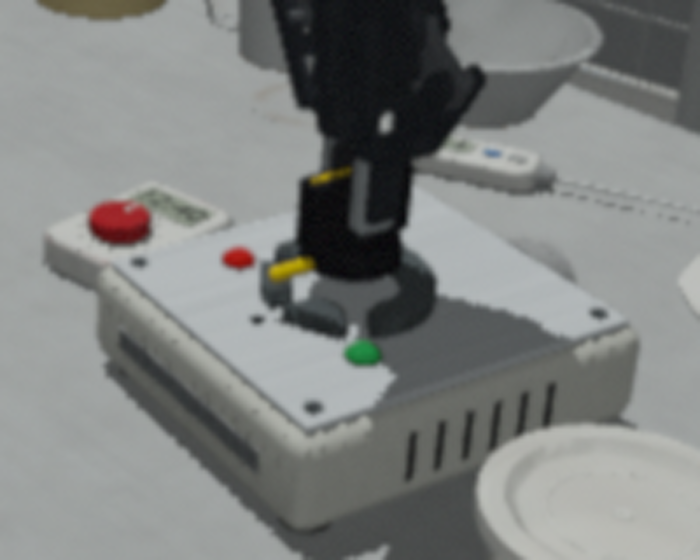

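The crop shows the knob held and lifted, with the yellow pointer at (290,268) clear of the ring. The pull is about 17 mm and the force is 9.6 N, both as expected. Now I'll turn it 60° counter-clockwise from above.

Emit:
{"method": "play_rows", "body": {
  "rows": [
    [-1,[0,0,0],[0,0,-0.08]],
    [-1,[0,0,0],[0,0,-0.08]],
    [-1,[0,0,0],[0,0,-0.08]],
    [-1,[0,0,0],[0,0,-0.08]],
    [-1,[0,0,0],[0,0,-0.08]],
    [-1,[0,0,0],[0,0,-0.08]],
    [-1,[0,0,0],[0,0,-0.08]],
    [-1,[0,0,0],[0,0,-0.08]],
    [-1,[0,0,0],[0,0,-0.08]],
    [-1,[0,0,0],[0,0,-0.08]],
    [-1,[0,0,0],[0,0,-0.08]],
    [-1,[0,0,0],[0,0,-0.08]]
  ]
}}

```text
clock: 5.92
position: [0.6099, -0.024, 0.1079]
ee_rot: [[0.704, 0.71, -0.001], [0.71, -0.704, 0.001], [0.0, -0.002, -1.0]]
wrist_force: [3.2, 2.8, -9.9]
finger_gap: 0.0151
finger_force: 58.6
```

Emit:
{"method": "play_rows", "body": {
  "rows": [
    [-1,[0,0,0],[0,0,-0.08]],
    [-1,[0,0,0],[0,0,0]],
    [-1,[0,0,0],[0,0,0]],
    [-1,[0,0,0],[0,0,0]]
  ]
}}

```text
clock: 6.25
position: [0.6098, -0.0239, 0.1078]
ee_rot: [[0.648, 0.762, -0.001], [0.762, -0.648, 0.002], [0.001, -0.002, -1.0]]
wrist_force: [3.1, 3.9, -8.6]
finger_gap: 0.015
finger_force: 58.6
```

```bash
python3 - <<'E'
from h import *
o=manip.get_obs();R=o['ee_rot'];print('yaw x',np.degrees(np.arctan2(R[1,0],R[0,0])))
im,p=snap('scene','s2.png')
for c,z in(('green',.066),('yellow',.092)):
    for b in blobs(im,c,8): print(c,b,onz(p,b[1],z).round(4))
cv2.imwrite('pics/s2c.png',cv2.resize(cv2.imread('pics/s2.png')[150:310,280:480],None,fx=3.5,fy=3.5,interpolation=cv2.INTER_CUBIC))
E
```

```text
yaw x 49.617898597376346
green (np.int32(49), array([383.5, 250.5]), array([379, 247,  10,   7], dtype=int32)) [ 0.5684 -0.0721  0.066 ]
yellow (np.int32(15), array([382.9, 202.3]), array([382, 199,   3,   7], dtype=int32)) [0.6521 0.0098 0.092 ]
yellow (np.int32(38), array([382. , 232.1]), array([380, 228,   5,  10], dtype=int32)) [ 0.574 -0.061  0.092]
```

View pics/s2c.png

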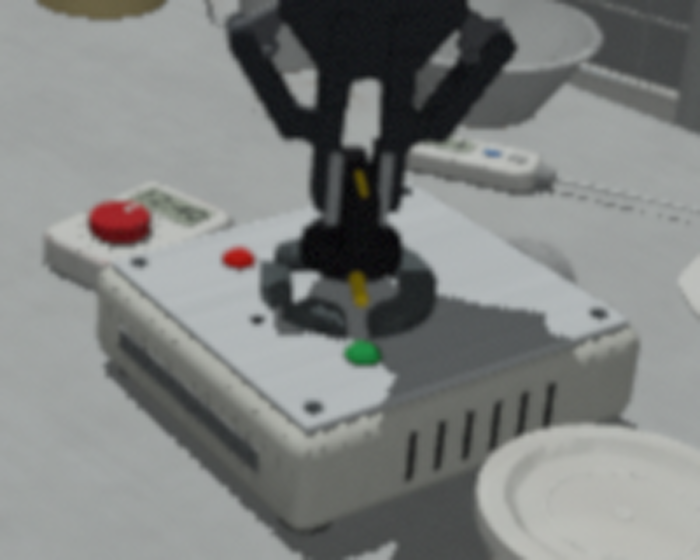

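The crop shows the pointer at (358,290) standing over the notch that faces the green button (362,352), with the tool turned 59.6°. I'll let go.

Emit:
{"method": "play_rows", "body": {
  "rows": [
    [1,[0,0,0],[0,0,0]],
    [1,[0,0,0],[0,0,0]],
    [1,[0,0,0],[0,0,0]],
    [1,[0,0,0],[0,0,0]],
    [1,[0,0,0],[0,0,0]],
    [1,[0,0,0],[0,0,0]],
    [1,[0,0,0],[0,0,0]],
    [1,[0,0,0],[0,0,0]]
  ]
}}

```text
clock: 6.97
position: [0.6103, -0.0254, 0.1083]
ee_rot: [[0.649, 0.761, 0.0], [0.761, -0.649, -0.0], [-0.0, 0.0, -1.0]]
wrist_force: [-0.0, -0.2, 0.1]
finger_gap: 0.0856
finger_force: 0.0
```

Emit:
{"method": "play_rows", "body": {
  "rows": [
    [1,[0,0,-0.015],[0,0,0]],
    [1,[0,0,-0.02],[0,0,0]],
    [1,[0,0,-0.02],[0,0,0]],
    [1,[0,0,-0.02],[0,0,0]],
    [1,[0,0,-0.02],[0,0,0]],
    [1,[0,0,-0.02],[0,0,0]],
    [1,[0,0,0],[0,0,0]],
    [1,[0,0,0],[0,0,0]]
  ]
}}

```text
clock: 7.63
position: [0.6108, -0.0252, 0.2243]
ee_rot: [[0.649, 0.761, 0.002], [0.761, -0.649, -0.0], [0.001, 0.002, -1.0]]
wrist_force: [-0.4, 0.3, -0.5]
finger_gap: 0.0853
finger_force: 0.0
```

```bash
python3 - <<'E'
from h import *
im,p=snap('scene','s3.png')
for c,z in(('green',.066),('yellow',.075)):
    for b in blobs(im,c,8): print(c,b,onz(p,b[1],z).round(4), onz(p,b[1],.109).round(4))
cv2.imwrite('pics/s3c.png',cv2.resize(cv2.imread('pics/s3.png')[150:310,280:480],None,fx=3.5,fy=3.5,interpolation=cv2.INTER_CUBIC))
E
```

```text
green (np.int32(47), array([383.2, 250.8]), array([379, 248,  10,   6], dtype=int32)) [ 0.5674 -0.0724  0.066 ] [ 0.5136 -0.1179  0.109 ]
yellow (np.int32(32), array([382.1, 210.8]), array([380, 207,   5,   9], dtype=int32)) [0.6525 0.0103 0.075 ] [ 0.6021 -0.0332  0.109 ]
yellow (np.int32(49), array([382.1, 241.5]), array([379, 237,   7,  10], dtype=int32)) [ 0.5752 -0.0619  0.075 ] [ 0.5311 -0.0995  0.109 ]
```

View pics/s3c.png

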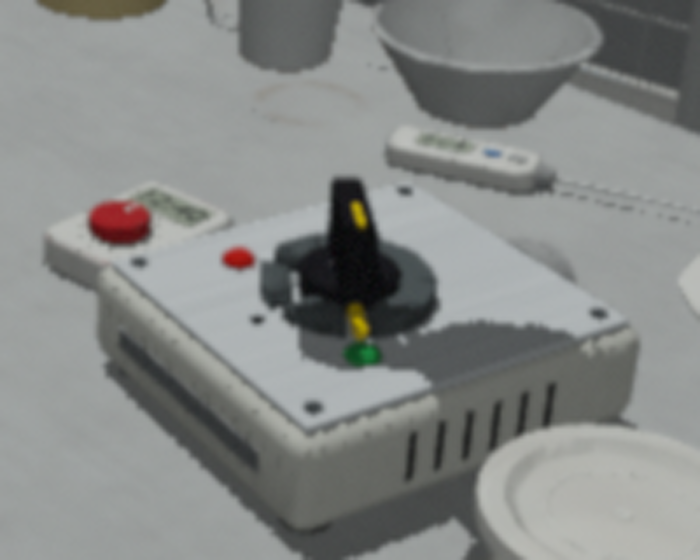

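The crop shows the pointer at (358,322) sunk in the notch next to the green button (363,354). It dropped 9.4 px on release, against 9.0 px when pulled up from home, so the knob is fully home. The gripper is clear, so I'm handing in.

```bash
python3 -c "
from cell import manip
print(manip.close_job())"
```

```text
the job is handed in; nothing more can be done
None
```

The knob was pulled up, turned 60° and let go; the last picture shows it fully home in the notch beside the green button with the arm clear, and I handed the job in at about 8 s (the hand-in returned no verdict).

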